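# Lever a measured part out of its click-in nest

## Task

The part with the round boss has been measured and must come loose from its click-in nest. Take the pry bar from the tool stand, lower its blade into the slot between that part and the steel backstop, and tilt the handle back over the backstop so that the blade tip levers the part forward until it is clear of its click, by about 10 to 25 mm, still standing flat between its rails. Then put the bar back in the stand slot it came from; do not touch the parts with the gripper and leave the ribbed part seated.

Things in the scene. Friction and masses are not known exactly. Their poses are not given: they have to be found in the camera images.
- pry_bar: Flat pry bar upright in a fixed black tool stand 100 mm high, beside a round screwdriver. Origin: middle of the blade tip (bottom, 10 mm above table); z up the bar. Steel blade 5 (x) by 20 (y) mm, z 0 to 90; grey handle 26 (x) by 32 (y) mm, z 90 to 150, grip at z 125. 0.15 kg. Its shoulder rests on the stand's top, blade in a slot 13 by 30 mm; stand slots 80 mm apart along y, either may hold it.
- round_part: Part to free, in either nest: aluminium block 50 (x) by 44 (y) by 28 mm, round boss on top (28 across, 12 high). Origin: centre of underside, 20 mm above table; axes as fixture; 0.4 kg. Rear face x = -25; slot behind it to the backstop at x = -41 mm, floor level with its underside. Spring balls click in its sides: 5 to 15 N towards +x starts it; clear once 7 mm out, then slides and stays.
- rib_part: Other part, to stay seated in the other nest: the same block, but on top a straight rib along x, 44 by 10 mm and 12 mm high. Origin: centre of its underside.
- fixture: Fixed two-nest fixture. Origin: on the table, midway between the seated parts (centres x = 0, y = +36 and -36 mm); x points out of the nests, roughly away from the robot. Plate x -74 to 76, y -86 to 86, top z = 20 mm. Steel backstop wall on the robot's side x -55 to -41, top z = 80 mm; its upper front edge is the fulcrum. Rails leave channels 46 mm wide, open to +x; lips (z 49 to 54) overhang the parts' sides by 5 mm.

How it is judged:
On the way, in this order (a step that is already met when the one before it is completed fails the run):
1. the pry bar's tip is down in the slot behind the round-boss part, with the part still clicked in (x of pry_bar in the frame of round_part between -0.055 and -0.022 m and y of pry_bar in the frame of round_part between -0.022 and 0.022 m and z of pry_bar in the frame of round_part below 0.022 m and x of round_part in the frame of fixture below 0.005 m), for 0.1 s.
2. the bar, tip in the slot and tilted by more than 8 degrees, has moved the part more than 8 mm forward (x of round_part in the frame of fixture above 0.008 m and angle between pry_bar's own z axis and vertical above 0.14 rad and x of pry_bar in the frame of round_part between -0.055 and -0.022 m and y of pry_bar in the frame of round_part between -0.022 and 0.022 m and z of pry_bar in the frame of round_part below 0.022 m), for 0.1 s.
At the end, for the whole second after the job is handed in: The round-boss part stands flat in its channel, 8 to 35 mm forward of its seat and at rest; the pry bar stands in its own slot of the stand again (within 20 mm and 10 degrees of where it was), at rest; the ribbed part is within 5 mm of where it was (x of round_part in the frame of fixture between 0.008 and 0.035 m and z of round_part in the frame of fixture between 0.015 and 0.025 m and angle between round_part's own z axis and vertical below 0.14 rad and linear speed of round_part below 0.01 m/s and distance of pry_bar from where it was at the start of the episode below 0.02 m and angle between pry_bar's own z axis and vertical below 0.17 rad and linear speed of pry_bar below 0.02 m/s and distance of rib_part from where it was at the start of the episode below 0.005 m); the robot touches nothing.
It fails at once if the gripper's fingers press on either part (contact force between the fingers and round_part above 1 N or contact force between the fingers and rib_part above 1 N).
It fails at once if the ribbed part is pushed out of its seat by more than 5 mm (distance of rib_part from where it was at the start of the episode above 0.005 m).
It also fails if it takes over 45 s, if anything falls off the work surface, if the arm or the gripper's body presses on something with over 40 N, if the wrist force passes 120 N, or if a joint passes its speed limit or range.

## Robot

A 6-joint arm with a two-finger parallel gripper is mounted at the origin on the work surface. World frame = base frame: x ahead of the robot, y to its left, z up, the work surface at z = 0. Lengths are in m, angles in rad, forces in N, time in s.
With the tool pointing down it reaches from about 0.275 to 0.75 m from the base axis. Payload 10.2 kg.
Tool frame: the origin (TCP) lies midway between the tips of the shut fingers; the grasp point (between the pads) lies 19 mm behind it (env.hold_point_z is the distance from the TCP to the grasp point, in m); x points along the fingers, z is the direction in which the jaws open and shut, and the axes are right-handed (so a half turn about x gives the same grasp; the last joint's range is limited). The gripper opens to 85 mm and grips with 20 to 120 N. Pads are 22 mm wide; open, the fingers measure 114 mm over their backs; the gripper's body (76 mm by 85 mm) begins 54 mm behind the grasp point. The pads swing forward as they close: fully open they stand 13 mm farther back than shut.
Start: joints at [-1.381, 0.313, 1.498, -0, 1.331, -0.223], TCP at [0.211, -0.481, 0.231] pointing down, gripper open.
Joint ranges: [-2.94, 2.94], [-0.97, 2.17], [0.19, 2.56], [-1.23, 4.37], [0.02, 3.11], [-2.88, 2.88]. Speed limits (rad/s): [2.39, 2.39, 3.01, 3.14, 3.14, 3.14].

## Interface

Orientations are given as a unit quaternion [x, y, z, w].
In Python, from bench import env, kinematics, monitor, eyes, job gives the robot as it stands. The module is installed in compiled form; this text tells all that it offers. Calls block until the motion is done:
- env.reach(position, orientation): joint-space move of the TCP to a pose.
- env.movel(position, velocity=0.15, frame=None, guard=None): straight line of the TCP; frame=None keeps the orientation; velocity is the mean speed in m/s. With guard (N) it stops when the force on the tool has changed by that much, and returns True; else False.
- env.set_joints(angles): joint-space move.
- env.release() and env.close_gripper(effort=None): open the fingers fully, or close them until they stop; effort is the grip in N (None keeps the last).
- env.hold(seconds).
- kinematics.ik(position, orientation): joint angles nearest the present ones, or None.
- monitor.sense(): the state.
- eyes.grab_frame(name): name is "scene" or "top" or "wrist"; returns a dict with "frame" (384x512x3 uint8, red, green, blue), "mtx" (3x3 intrinsics, pixels), "view" (4x4, takes a point from world to camera coordinates). Camera axes: x right, y down, z forward; pixel columns grow to the right and rows downward; lengths in m; the calibration is good to about 2 mm. The wrist camera is an equidistant fisheye: a pixel r from the principal point sees the ray r / f radians off the axis. A picture is of the moment at which its call begins. There is no depth.
A pose or a line that the arm cannot do raises env.MotionError and nothing moves.
- job.hand_in(): hands the job in, once; it reports no verdict.
The state is a dict: "clock": time; "joints": joint angles; "qvel": joint speeds; "joint_efforts": joint torques, N m; "position": TCP position; "ee_rot": TCP orientation; "contact_force": force on the tool from outside, world axes, zero at the start; "ft_torque": the same for the moment, N m; "finger_gap": opening from 0.0 (shut) to 1.0 (fully open).
Only numpy, scipy, OpenCV 4.12 (cv2) and the standard library are available. Lean on these libraries where they do the work, as an engineer would, in place of code of your own. Each camera call takes 0.05 s, during which the arm holds its last target.

## Working session

There is one attempt and no reset: what is moved stays moved. The work goes in short steps, each a Python script; the robot and the scene stay as the last script left them, time stands still between calls to the robot, and variables do not carry over. Pictures are saved under pics/ and viewed, and the job is handed in when it is done.

```bash
mkdir -p pics; ls
python3 - <<'E'
from bench import env, kinematics, monitor, eyes, job
import cv2, numpy as np, pickle
s=monitor.sense(); print({k:np.round(v,3) for k,v in s.items()}, env.hold_point_z)
for n in ["scene","top","wrist"]:
    f=eyes.grab_frame(n); cv2.imwrite(f"pics/{n}0.png",f["frame"][:,:,::-1]); pickle.dump(f,open(f"{n}0.pkl","wb"))
    print(n,f["mtx"].round(2).tolist(),f["view"].round(4).tolist())
E
```

```text
pics
{'clock': np.float64(0.0), 'joints': array([-1.381,  0.313,  1.498, -0.   ,  1.331, -0.223]), 'qvel': array([-0.   , -0.   , -0.001, -0.001,  0.   ,  0.   ]), 'joint_efforts': array([-1.0000e-03, -4.1226e+01, -2.5975e+01, -0.0000e+00,  4.0000e-03,
       -0.0000e+00]), 'position': array([ 0.211, -0.481,  0.231]), 'ee_rot': array([ 0.387,  0.592, -0.387,  0.592]), 'contact_force': array([-0.286, -0.268,  0.436]), 'ft_torque': array([ 0.003, -0.031, -0.031]), 'finger_gap': np.float64(1.001)} 0.0187
scene [[425.02, 0.0, 253.64], [0.0, 425.02, 200.09], [0.0, 0.0, 1.0]] [[-0.2867, 0.9577, -0.0246, 0.0744], [0.5523, 0.1443, -0.8211, -0.2622], [-0.7828, -0.249, -0.5703, 1.3508], [0.0, 0.0, 0.0, 1.0]]
top [[494.07, 0.0, 258.43], [0.0, 494.07, 185.1], [0.0, 0.0, 1.0]] [[0.0542, -0.9985, -0.0059, 0.0368], [-0.9756, -0.0517, -0.2133, 0.556], [0.2127, 0.0173, -0.977, 0.8344], [0.0, 0.0, 0.0, 1.0]]
wrist [[297.32, 0.0, 253.18], [0.0, 297.32, 191.43], [0.0, 0.0, 1.0]] [[0.4017, -0.9158, -0.0022, -0.5234], [-0.8661, -0.3806, 0.324, -0.0433], [-0.2976, -0.1283, -0.946, 0.3827], [0.0, 0.0, 0.0, 1.0]]
```

View pics/scene0.png

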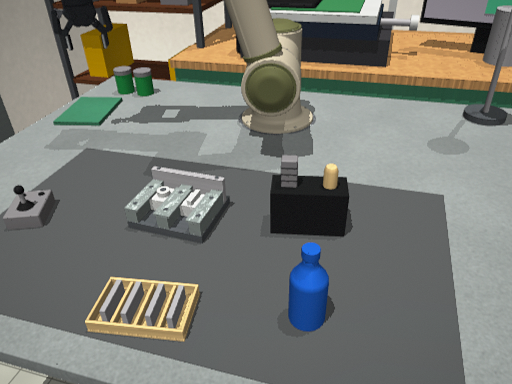

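View pics/top0.png

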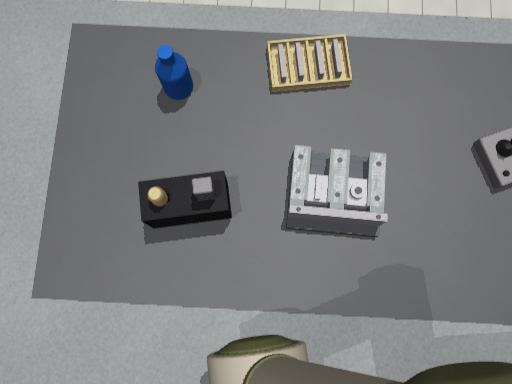

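View pics/wrist0.png

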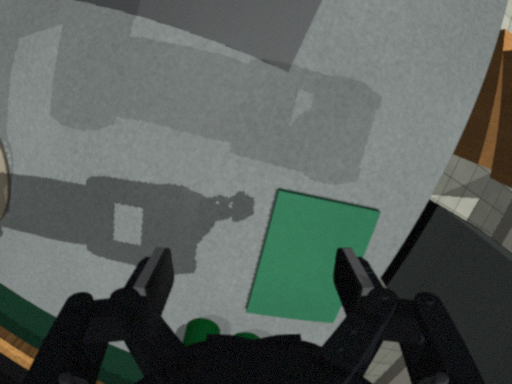

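The top view shows the stand at about (185,200), with the grey pry bar handle at (203,187) and the screwdriver at (157,195). The fixture is around (337,192), with the round boss at (358,190), the rib at (320,188) and the backstop wall at row ~212. I'll enlarge these areas next.

Run:
```python
import cv2
a=cv2.imread("pics/top0.png")[130:250,125:400]; cv2.imwrite("pics/top0z.png",cv2.resize(a,None,fx=2.9,fy=2.9,interpolation=cv2.INTER_CUBIC))
a=cv2.imread("pics/scene0.png")[145:250,115:365]; cv2.imwrite("pics/scene0z.png",cv2.resize(a,None,fx=3.2,fy=3.2,interpolation=cv2.INTER_CUBIC))
```

```text
(no output)
```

View pics/top0z.png

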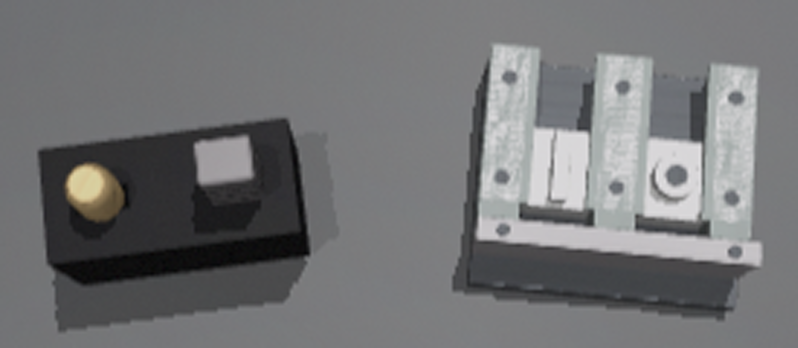

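View pics/scene0z.png

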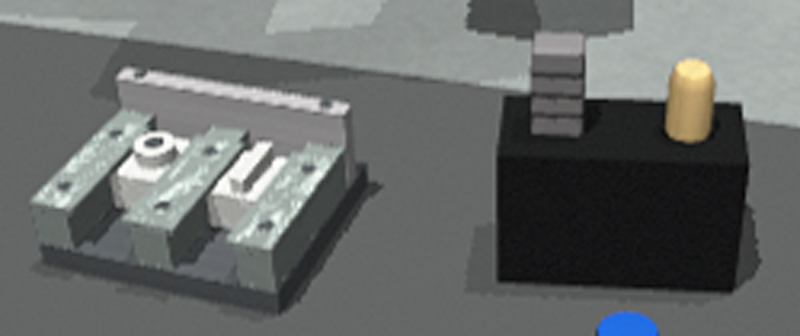

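```bash
cat > h.py <<'E'
import numpy as np, cv2, pickle
def ray(f,uv,fish=False):
    K,V=f["mtx"],f["view"]; uv=np.atleast_2d(np.asarray(uv,float))
    p=(uv-K[:2,2])/[K[0,0],K[1,1]]
    if fish:
        th=np.linalg.norm(p,axis=1,keepdims=True); d=np.hstack([np.sin(th)*p/np.maximum(th,1e-9),np.cos(th)])
    else: d=np.hstack([p,np.ones((len(p),1))])
    R,t=V[:3,:3],V[:3,3]
    return -R.T@t,(d@R)/np.linalg.norm(d,axis=1,keepdims=True)
def onz(f,uv,z,fish=False):
    o,d=ray(f,uv,fish); return o+d*((z-o[2])/d[:,2:3])
def proj(f,P,fish=False):
    P=np.atleast_2d(P); c=P@f["view"][:3,:3].T+f["view"][:3,3]; K=f["mtx"]
    if fish:
        r=np.linalg.norm(c[:,:2],axis=1,keepdims=True); th=np.arctan2(r,c[:,2:3]); q=c[:,:2]/r*th
    else: q=c[:,:2]/c[:,2:3]
    return q*[K[0,0],K[1,1]]+K[:2,2]
E
python3 - <<'E'
from h import *
f=pickle.load(open("top0.pkl","rb"))
z=lambda l:np.array(l)/2.9+[125,130]-0.33
print("handle",onz(f,z([(195,142),(250,138),(253,183),(198,187)]),.16).round(4).tolist())
print("stand",onz(f,z([(38,149),(288,119),(307,252),(50,263)]),.10).round(4).tolist())
print("wall front L,R, rear R, L",onz(f,z([(477,218),(762,243),(760,266),(478,240)]),.08).round(4).tolist())
print("boss",onz(f,z([(676,176)]),.060).round(4), "rib ends",onz(f,z([(570,130),(560,200)]),.06).round(4))
print("block R rear corners",onz(f,z([(643,216),(701,220)]),.048).round(4))
for s in [0]:
  g=pickle.load(open("scene0.pkl","rb")); zz=lambda l:np.array(l)/3.2+[115,145]-0.34
  print("scene wall",onz(g,zz([(117,72),(350,104)]),.08).round(4).tolist(),"handle top ctr",onz(g,zz([(560,42)]),.16))
E
```

```text
handle [[0.5364, 0.1723, 0.16], [0.5403, 0.142, 0.16], [0.515, 0.1384, 0.16], [0.5111, 0.1685, 0.16]]
stand [[0.5406, 0.2751, 0.1], [0.5669, 0.1271, 0.1], [0.4872, 0.1104, 0.1], [0.4726, 0.2608, 0.1]]
wall front L,R, rear R, L [[0.5163, 0.0105, 0.08], [0.5102, -0.1613, 0.08], [0.4962, -0.1601, 0.08], [0.5029, 0.0094, 0.08]]
boss [[ 0.553  -0.1129  0.06  ]] rib ends [[ 0.579  -0.0463  0.06  ]
 [ 0.534  -0.0414  0.06  ]]
block R rear corners [[ 0.5289 -0.0949  0.048 ]
 [ 0.5283 -0.1311  0.048 ]]
scene wall [[0.5031, -0.1647, 0.08], [0.5025, 0.0086, 0.08]] handle top ctr [[0.52615751 0.15549567 0.16      ]]
```

The top-view rays agree: fixture yaw is about -2°, its origin is near (0.554, -0.077), and the boss falls within 1 mm of where nest y = -36 predicts. The bar is at about (0.526, 0.155), yaw about 7.5°. Next I'll check IK for the whole plan with the jaws along bar x.

```bash
cat >> h.py <<'E'
from scipy.spatial.transform import Rotation as R_
HP=0.0187
def Rb(yaw,tilt=0): # bar rotation in world; tilt>0: handle back toward -x (tip forward)
    return R_.from_euler('z',yaw)*R_.from_euler('y',-tilt)
def tool(tip,yaw,tilt=0,sgn=1,gz=.125):
    """TCP pose for bar tip position; grip at bar z = gz"""
    B=Rb(yaw,tilt).as_matrix(); xb,zb=B[:,0],B[:,2]
    x=-zb; z=sgn*xb; y=np.cross(z,x)
    p=np.asarray(tip)+zb*(gz-HP)
    return p,R_.from_matrix(np.c_[x,y,z]).as_quat()
def lever(fix,yaw,tilt,zpen,off,yc):
    """bar tip (blade-tip middle) in world when the blade's back face pivots on the fulcrum.
    zpen: blade length below fulcrum along bar; off: gap blade back face to edge"""
    c,s=np.cos(tilt),np.sin(tilt)
    # bar axes in fixture xz: zb=(-s,c), xb=(c,s)
    F=np.array([-.041,.080]); p=F+np.array([c,s])*(.0025+off)-np.array([-s,c])*zpen
    cy,sy=np.cos(yaw),np.sin(yaw)
    return np.array([fix[0]+cy*p[0]-sy*yc,fix[1]+sy*p[0]+cy*yc,p[1]]),p
E
python3 - <<'E'
from h import *
from bench import env,kinematics
bar=np.array([.5257,.1553,.010]);by=np.radians(7.5);fix=np.array([.554,-.0769]);fy=np.radians(-2)
for s in (1,-1):
  print("sgn",s)
  for n,a in [("pre",(bar+[0,0,.135],by)),("grasp",(bar,by)),("up",(bar+[0,0,.115],by)),
     ("over",(lever(fix,fy,0,.057,.0055,-.036)[0]+[0,0,.08],fy)),("in",(lever(fix,fy,0,.057,.0055,-.036)[0],fy))]+\
     [("lev%d"%t,(lever(fix,fy,np.radians(t),.057,0,-.036)[0],fy,np.radians(t))) for t in (10,20,30)]:
    q=kinematics.ik(*tool(*a,sgn=s)); print(n,None if q is None else np.round(q,2), np.round(a[0],4))
for t in (5,10,15,20,25,28,30): 
  p=lever(fix,fy,np.radians(t),.057,0,-.036)[1]; th=np.radians(t); print(t,p, "front corner", p+.0025*np.array([np.cos(th),np.sin(th)]))
E
```

```text
sgn 1
pre [ 0.07  0.35  1.39 -0.    1.4  -0.06] [0.5257 0.1553 0.145 ]
grasp [ 0.07  0.48  1.58 -0.    1.09 -0.06] [0.5257 0.1553 0.01  ]
up [ 0.07  0.36  1.43 -0.    1.35 -0.06] [0.5257 0.1553 0.125 ]
over [-0.43  0.35  1.51 -0.    1.28 -0.4 ] [ 0.5198 -0.1117  0.103 ]
in [-0.43  0.43  1.61 -0.    1.1  -0.4 ] [ 0.5198 -0.1117  0.023 ]
lev10 [-0.48  0.32  1.79  0.1   0.88 -0.5 ] [ 0.5241 -0.1119  0.0243]
lev20 [-0.54  0.24  1.94  0.27  0.67 -0.69] [ 0.5336 -0.1122  0.0273]
lev30 [-0.6   0.19  2.09  0.61  0.49 -1.05] [ 0.5424 -0.1125  0.0319]
sgn -1
pre None [0.5257 0.1553 0.145 ]
grasp None [0.5257 0.1553 0.01  ]
up None [0.5257 0.1553 0.125 ]
over [-0.43  0.35  1.51 -0.    1.28  2.74] [ 0.5198 -0.1117  0.103 ]
in [-0.43  0.43  1.61 -0.    1.1   2.74] [ 0.5198 -0.1117  0.023 ]
lev10 [-0.48  0.32  1.79  0.1   0.88  2.64] [ 0.5241 -0.1119  0.0243]
lev20 [-0.54  0.24  1.94  0.27  0.67  2.45] [ 0.5336 -0.1122  0.0273]
lev30 [-0.6   0.19  2.09  0.61  0.49  2.09] [ 0.5424 -0.1125  0.0319]
5 [-0.03354164  0.02343479] front corner [-0.03105115  0.02365268]
10 [-0.02864003  0.02430008] front corner [-0.02617802  0.0247342 ]
15 [-0.0238325   0.02558928] front corner [-0.02141769  0.02623632]
20 [-0.01915562  0.02729257] front corner [-0.01680639  0.02814762]
25 [-0.01464499  0.029397  ] front corner [-0.01237922  0.03045355]
28 [-0.01203275  0.03084567] front corner [-0.00982538  0.03201935]
30 [-0.01033494  0.03188655] front corner [-0.00816987  0.03313655]
```

Run:
```python
from h import *
from bench import env,kinematics,monitor,eyes
bar=np.array([.5257,.1553,.010]);by=np.radians(7.5)
t0=monitor.sense()["clock"]
env.reach(*tool(bar+[0,0,.135],by))
f=eyes.grab_frame("wrist"); cv2.imwrite("pics/w1.png",f["frame"][:,:,::-1]); pickle.dump(f,open("w1.pkl","wb"))
s=monitor.sense(); print(s["clock"]-t0,s["clock"],s["position"])
print(proj(f,[[.5257,.1553,.16],[.554,-.0769,.08]],True))
```

```text
2.5667 2.7167 [0.52590381 0.15463028 0.25126069]
[[253.68810547 194.98059518]
 [252.02186489 327.96223462]]
```

View pics/w1.png

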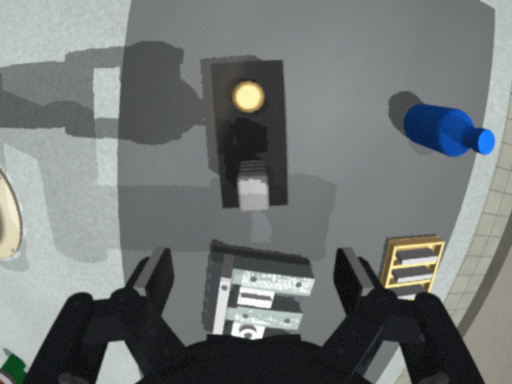

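The wrist view shows the handle top centred near (254,194), against a predicted (253.7,195). The jaws will close on its x faces, and the nests are visible at (255,300). I'll refine from a zoom.

Run:
```python
import cv2
im=cv2.imread("pics/w1.png")
a=cv2.resize(im[155:215,205:300],None,fx=6,fy=6,interpolation=cv2.INTER_CUBIC); 
b=cv2.resize(im[235:340,195:320],None,fx=5,fy=5,interpolation=cv2.INTER_CUBIC)
cv2.imwrite("pics/w1a.png",a); cv2.imwrite("pics/w1b.png",b)
```

```text
(no output)
```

View pics/w1a.png

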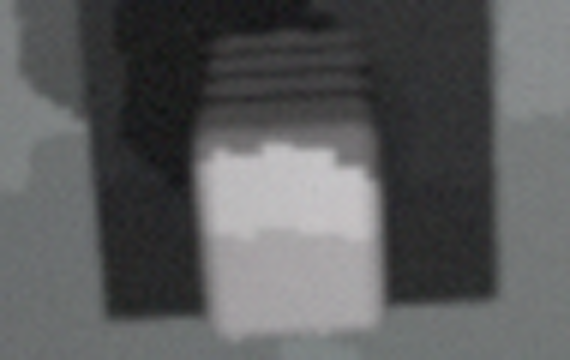

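View pics/w1b.png

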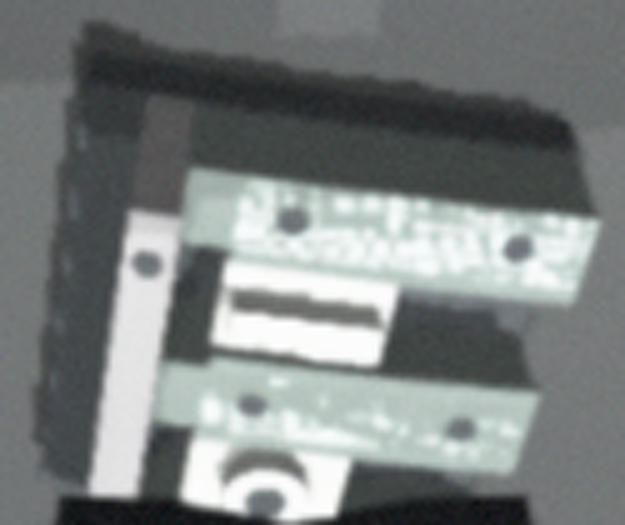

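Run:
```python
from h import *
f=pickle.load(open("w1.pkl","rb"))
za=lambda l:np.array(l)/6-0.42+[205,155]; zb=lambda l:np.array(l)/5-0.4+[195,235]
print("handle top rL,rR(near TL) ..",onz(f,za([(198,152),(372,150),(384,333),(212,337)]),.16,True).round(4).tolist())
print("stand end corners",onz(f,za([(108,318),(496,300)]),.10,True).round(4).tolist())
print("wall left end: rear,front",onz(f,zb([(130,211),(182,213)]),.08,True).round(4).tolist(),"front/back at lower",onz(f,zb([(141,495),(90,493)]),.08,True).round(4).tolist())
```

```text
handle top rL,rR(near TL) .. [[0.5108, 0.1667, 0.16], [0.5345, 0.1701, 0.16], [0.5401, 0.1433, 0.16], [0.5159, 0.1395, 0.16]]
stand end corners [[0.4973, 0.1156, 0.1], [0.5657, 0.128, 0.1]]
wall left end: rear,front [[0.5019, 0.0105, 0.08], [0.5153, 0.0119, 0.08]] front/back at lower [[0.5127, -0.0957, 0.08], [0.4975, -0.0977, 0.08]]
```

Run:
```python
from h import *
from bench import env,kinematics,monitor,eyes
bar=np.array([.5255,.1551,.010]);by=np.radians(8.7)
p,q=tool(bar,by)
print(env.movel(p,velocity=.12,frame=q,guard=15))
env.close_gripper(effort=90)
s=monitor.sense(); print(s["clock"],s["position"],s["contact_force"],s["ft_torque"],s["finger_gap"]); 
f=eyes.grab_frame("wrist"); cv2.imwrite("pics/w2.png",f["frame"][:,:,::-1]); pickle.dump(f,open("w2.pkl","wb"))
```

```text
False
4.5667 [0.52570188 0.15512934 0.11663753] [ 0.13531783 -0.11531335  3.33909548] [-0.01857831  0.08748059  0.00260607] 0.29472699335883873
```

View pics/w2.png

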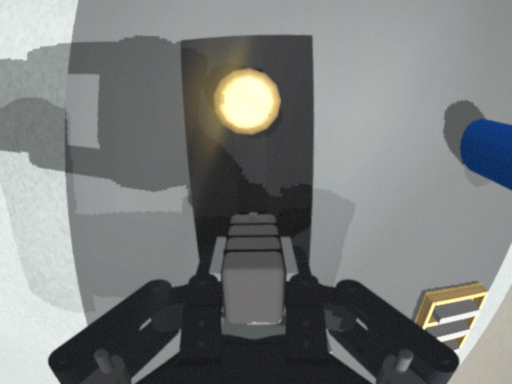

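The handle is gripped squarely at (253,270) and the gap is about 25 mm, as expected. I'll lift it, carry it over the slot and check the alignment.

Run:
```python
from h import *
from bench import env,kinematics,monitor,eyes
bar=np.array([.5255,.1551,.010]);by=np.radians(8.7)
fix=np.array([.554,-.0769]);fy=np.radians(-1.9)
p,q=tool(bar+[0,0,.115],by)
env.movel(p,velocity=.15,frame=q)
tip,_=lever(fix,fy,0,.057,.0055,-.036); print(tip)
env.reach(*tool(tip+[0,0,.075],fy))
for n in ["scene","top","wrist"]:
    f=eyes.grab_frame(n); cv2.imwrite(f"pics/{n}3.png",f["frame"][:,:,::-1]); pickle.dump(f,open(f"{n}3.pkl","wb"))
    im=f["frame"][:,:,::-1]
    if n=="scene": cv2.imwrite("pics/s3z.png",cv2.resize(im[110:250,115:300],None,fx=4,fy=4,interpolation=cv2.INTER_CUBIC))
    if n=="top": cv2.imwrite("pics/t3z.png",cv2.resize(im[130:250,270:410],None,fx=5,fy=5,interpolation=cv2.INTER_CUBIC))
s=monitor.sense(); print(s["clock"],s["position"],s["contact_force"],s["ft_torque"],s["finger_gap"]);
```

```text
[ 0.51982456 -0.11178609  0.023     ]
6.725 [ 0.5200868  -0.11059471  0.20440408] [-0.20312356  0.08853766 -1.88713763] [-0.02844731  0.03460365  0.03354713] 0.29633544053880606
```

View pics/s3z.png

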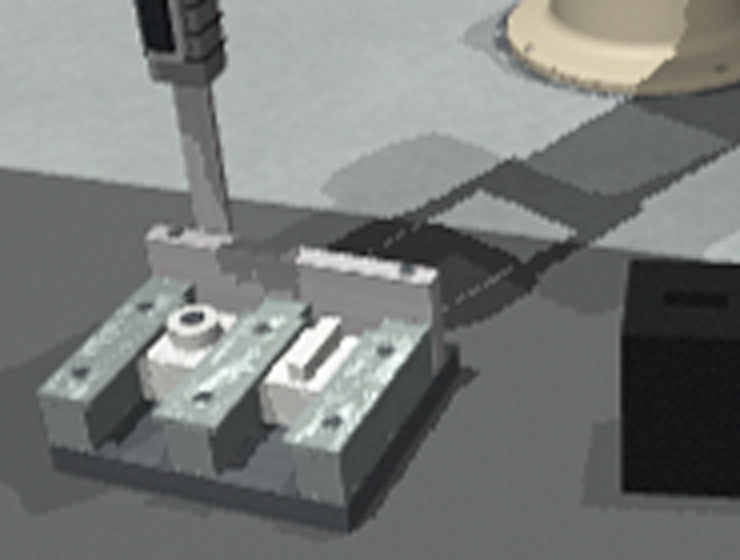

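View pics/t3z.png

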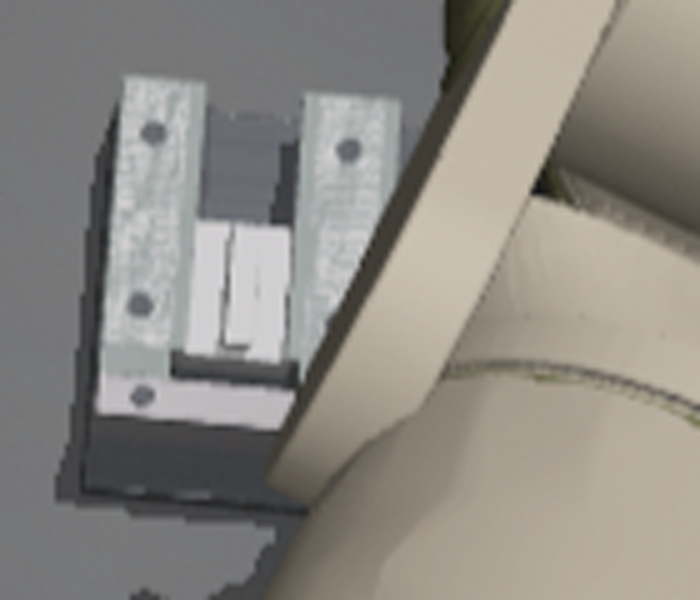

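View pics/wrist3.png

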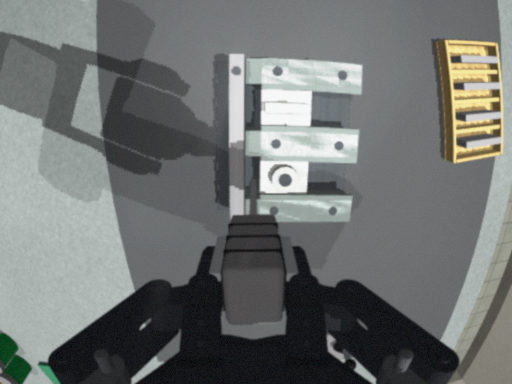

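The wrist view shows the wall at columns 229–244, the round part at (285,178) and the handle directly behind it. The scene view shows the blade tip above the wall, ahead of it, near zoomed (213,232). I'll check both numerically.

Run:
```python
from h import *
f=pickle.load(open("wrist3.pkl","rb"))
im=f["frame"][:,:,::-1]
cv2.imwrite("pics/w3z.png",cv2.resize(im[45:225,215:365],None,fx=3.3,fy=3.3,interpolation=cv2.INTER_CUBIC))
g=pickle.load(open("scene3.pkl","rb"))
T=np.array([.5198,-.1118,.098]); cy=np.array([.0331,.9995,0])*.01
print("tip pred zoom",((proj(g,[T-cy,T,T+cy])-[115,110])*4).round(1).tolist())
# wall edges by gradient per row
gray=cv2.cvtColor(im,cv2.COLOR_BGR2GRAY).astype(float)
for z,rows in [(.08,(60,80,100,170,185,200))]:
  for r in rows:
    row=gray[r,215:262]; d=np.diff(cv2.GaussianBlur(row[None],(1,1),0)[0]); i,j=d.argmax(),d.argmin()
    w=onz(f,[(215+i+.5,r),(215+j+.5,r)],z,True).round(4); print(r,215+i,215+j,w[:,:2].tolist())
```

```text
tip pred zoom [[196.3, 224.7], [212.9, 227.3], [229.5, 229.9]]
60 228 243 [[0.5013, 0.005], [0.5145, 0.0044]]
80 228 243 [[0.5006, -0.0132], [0.5139, -0.0138]]
100 260 243 [[0.5284, -0.0323], [0.5133, -0.0319]]
170 259 252 [[0.5258, -0.0971], [0.5193, -0.0969]]
185 259 243 [[0.5254, -0.1118], [0.5103, -0.1113]]
200 228 243 [[0.4952, -0.126], [0.5097, -0.1265]]
```

View pics/w3z.png

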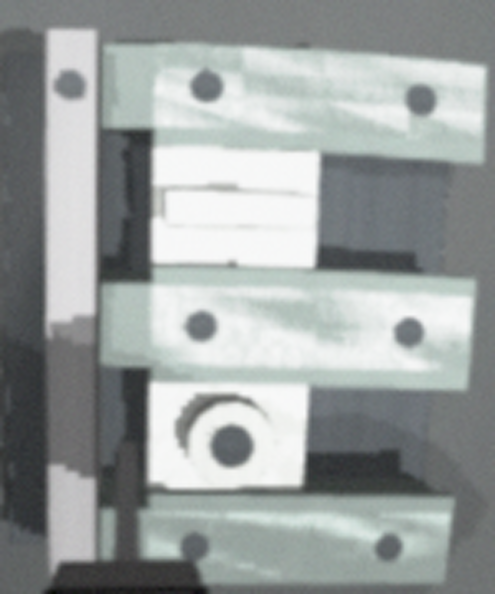

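Run:
```python
from h import *
from bench import env,kinematics,monitor,eyes
fix=np.array([.553,-.0769]);fy=np.radians(-2.0)
tip,_=lever(fix,fy,0,.057,.0055,-.036); print(tip)
p,q=tool(tip,fy)
print(env.movel(p+[0,0,.03],velocity=.12,frame=q,guard=12))
print(env.movel(p,velocity=.05,frame=q,guard=12))
for n in ["scene","wrist"]:
    f=eyes.grab_frame(n); pickle.dump(f,open(f"{n}4.pkl","wb"))
    im=f["frame"][:,:,::-1]
    if n=="scene": cv2.imwrite("pics/s4z.png",cv2.resize(im[120:250,115:245],None,fx=4.5,fy=4.5,interpolation=cv2.INTER_CUBIC))
    else: cv2.imwrite("pics/w4.png",im)
s=monitor.sense(); print(s["clock"],s["position"]-p,s["contact_force"],s["ft_torque"],s["finger_gap"]); 
T=np.array(s["position"])-[0,0,.125-HP]
```

```text
[ 0.51876372 -0.11172639  0.023     ]
False
False
8.1 [ 1.60617019e-04 -5.34163480e-05  3.26083969e-04] [-0.44771333 -1.31137768 -1.21262464] [ 0.04504303 -0.00787294 -0.01568762] 0.29517653872163213
```

View pics/s4z.png

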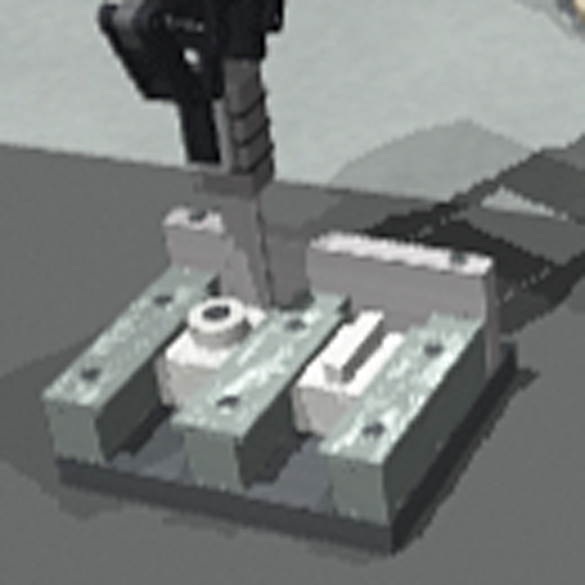

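View pics/w4.png

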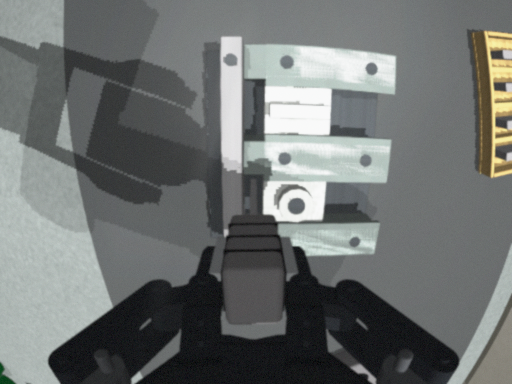

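The blade is down in the slot behind the round part at scene zoom (250,280), with no contact force. I'll feel for the backstop with a guarded move, then lever in small steps about that edge.

Run:
```python
from h import *
from bench import env,kinematics,monitor,eyes
fy=np.radians(-2.0)
s0=monitor.sense(); p0=np.array(s0["position"]); xh=np.array([np.cos(fy),np.sin(fy),0])
r=env.movel(p0-xh*.010,velocity=.02,guard=6)
s=monitor.sense(); d=(np.array(s["position"])-p0)@xh
print(r,d,s["contact_force"],s["ft_torque"],s["clock"],s["position"])
```

```text
True -0.00547953206132293 [ 3.26884301 -0.37783987  0.42334331] [-0.04020272 -0.6928051  -0.05662824] 8.475 [ 0.51344669 -0.11163012  0.12959478]
```

The backstop was felt exactly where the model puts it (5.5 mm). Now the levering.

Run:
```python
from h import *
from bench import env,kinematics,monitor,eyes
fix=np.array([.553,-.0769]);fy=np.radians(-2.0)
for t in (5,10,14,18,22):
    tip,_=lever(fix,fy,np.radians(t),.057,.0003,-.036); p,q=tool(tip,fy,np.radians(t))
    r=env.movel(p,velocity=.06,frame=q,guard=50)
    s=monitor.sense(); print(t,r,round(float(s["clock"]),2),(s["position"]-p).round(4),s["contact_force"].round(1),s["ft_torque"].round(2),round(float(s["finger_gap"]),3))
    if r: break
for n in ["scene"]:
    f=eyes.grab_frame(n); pickle.dump(f,open(f"{n}5.pkl","wb"))
    im=f["frame"][:,:,::-1]
    cv2.imwrite("pics/s5z.png",cv2.resize(im[120:250,115:245],None,fx=4.5,fy=4.5,interpolation=cv2.INTER_CUBIC))
```

```text
5 False 8.72 [-0.0001 -0.0001  0.0005] [ 1.7  0.4 -2. ] [ 0.18 -0.41 -0.05] 0.293
10 False 8.97 [-0.     -0.0001  0.0003] [ 1.2  0.2 -1.2] [ 0.12 -0.21 -0.05] 0.294
14 False 9.22 [ 0.0001 -0.0001  0.0001] [ 0.9 -0.3 -1.8] [0.07 0.04 0.02] 0.29
18 False 9.47 [ 0.0001 -0.0001  0.0002] [ 0.5 -0.7 -1.7] [-0.01  0.14 -0.01] 0.292
22 False 9.72 [ 0.0002 -0.0001  0.0002] [ 1.1 -0.  -1.2] [-0.    0.23  0.01] 0.294
```

View pics/s5z.png

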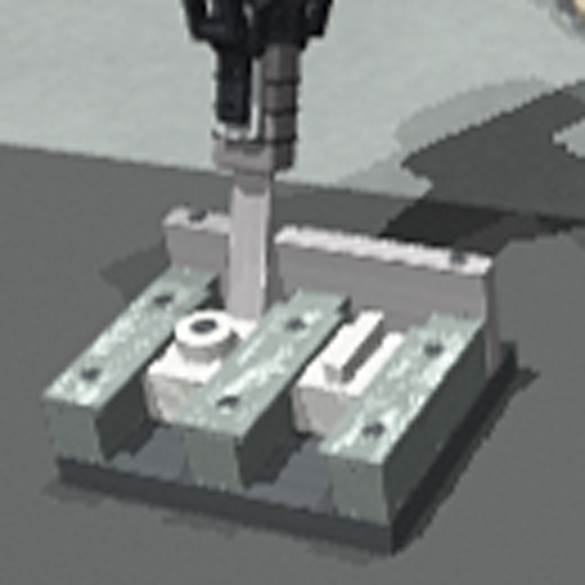

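The boss has moved from zoom (219,316) to about (205,330), so the part is coming forward. I'll continue to 28°.

Run:
```python
from h import *
from bench import env,kinematics,monitor,eyes
fix=np.array([.553,-.0769]);fy=np.radians(-2.0)
for t in (25,28):
    tip,_=lever(fix,fy,np.radians(t),.057,.0003,-.036); p,q=tool(tip,fy,np.radians(t))
    r=env.movel(p,velocity=.06,frame=q,guard=50)
    s=monitor.sense(); print(t,r,round(float(s["clock"]),2),(s["position"]-p).round(4),s["contact_force"].round(1),s["ft_torque"].round(2),round(float(s["finger_gap"]),3))
    if r: break
env.hold(.2)
for n in ["scene","top","wrist"]:
    f=eyes.grab_frame(n); pickle.dump(f,open(f"{n}6.pkl","wb"))
    im=f["frame"][:,:,::-1]
    if n=="scene": cv2.imwrite("pics/s6z.png",cv2.resize(im[120:250,115:245],None,fx=4.5,fy=4.5,interpolation=cv2.INTER_CUBIC))
    else: cv2.imwrite(f"pics/{n}6.png",im)
from h import *
fx=np.array([.553,-.0769,0]);X=np.array([np.cos(fy),np.sin(fy),0]);Y=np.array([-np.sin(fy),np.cos(fy),0])
g=pickle.load(open("scene6.pkl","rb"))
print([((proj(g,fx+X*a-Y*.036+[0,0,.06])[0]-[115,120])*4.5).round(0).tolist() for a in (0,.008,.012,.015,.02)])
```

```text
25 False 10.03 [ 0.0002 -0.      0.0001] [-0.3  0.2 -1.2] [-0.01  0.3  -0.03] 0.298
28 False 10.28 [ 0.0002 -0.0001  0.0002] [ 0.  -0.6 -1.2] [0.03 0.35 0.04] 0.292
[[219.0, 312.0], [211.0, 321.0], [206.0, 326.0], [203.0, 329.0], [198.0, 335.0]]
```

View pics/s6z.png

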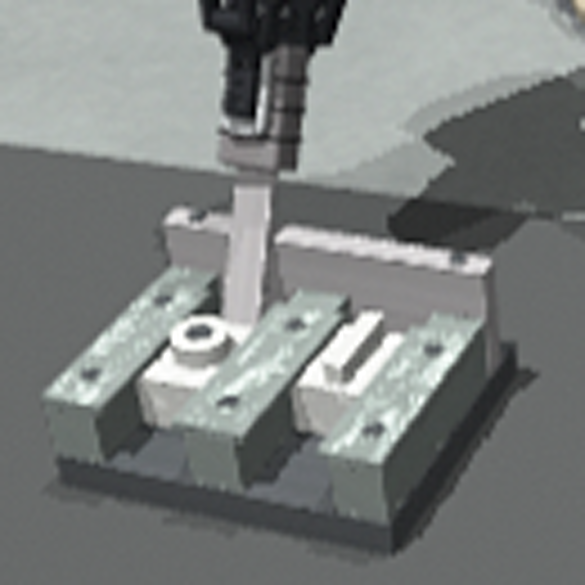

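View pics/wrist6.png

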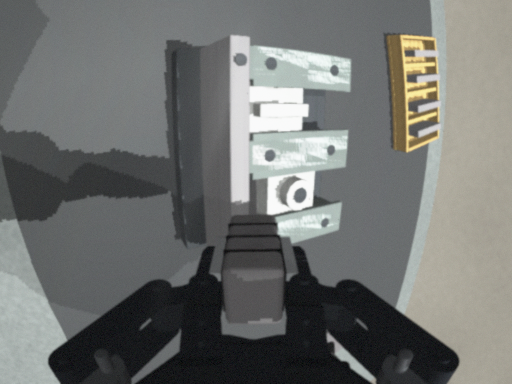

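The boss hole is now at zoom (200,332), about 17 mm forward, and the rib part hasn't moved at (350,350). I'll reverse the tilt, withdraw, and return the bar to above the stand.

Run:
```python
from h import *
from bench import env,kinematics,monitor,eyes
fix=np.array([.553,-.0769]);fy=np.radians(-2.0)
for t,o in ((22,.0005),(16,.001),(10,.002),(5,.004),(0,.0065)):
    tip,_=lever(fix,fy,np.radians(t),.057,o,-.036); p,q=tool(tip,fy,np.radians(t))
    r=env.movel(p,velocity=.06,frame=q,guard=40)
    if r: print("guard",t)
s=monitor.sense(); print(s["clock"],s["contact_force"].round(1),s["ft_torque"].round(2),s["finger_gap"])
r=env.movel(p+[0,0,.10],velocity=.12,frame=q,guard=20); print(r)
bar=np.array([.5255,.1551,.010]);by=np.radians(8.7)
env.reach(*tool(bar+[0,0,.115],by)); env.hold(.3)
s=monitor.sense(); print(s["clock"],s["position"]-tool(bar+[0,0,.115],by)[0],s["contact_force"].round(1),s["ft_torque"].round(2),s["finger_gap"])
for n in ["scene","top","wrist"]:
    f=eyes.grab_frame(n); pickle.dump(f,open(f"{n}7.pkl","wb")); im=f["frame"][:,:,::-1]
    if n=="scene": cv2.imwrite("pics/s7z.png",cv2.resize(im[100:250,115:365],None,fx=3.2,fy=3.2,interpolation=cv2.INTER_CUBIC))
    else: cv2.imwrite(f"pics/{n}7.png",im)
g=pickle.load(open("scene7.pkl","rb"))
B=Rb(by).as_matrix()
T=bar+[0,0,.115]
print("pred tip/blade pts",[((proj(g,T+B@np.array(v))[0]-[115,100])*3.2).round(1).tolist() for v in ([0,-.01,0],[0,.01,0],[.0025,-.01,.09],[.0025,.01,.09])])
```

```text
12.025 [ 0.2 -0.6 -2. ] [-0.04  0.   -0.05] 0.29392583422650786
False
14.35 [ 2.09500600e-04 -7.19661159e-04 -1.90411894e-05] [-0.3  0.1 -1.2] [ 0.03 -0.02  0.03] 0.29199066459239764
pred tip/blade pts [[540.8, 233.9], [573.6, 235.5], [543.0, 101.1], [578.0, 102.5]]
```

View pics/s7z.png

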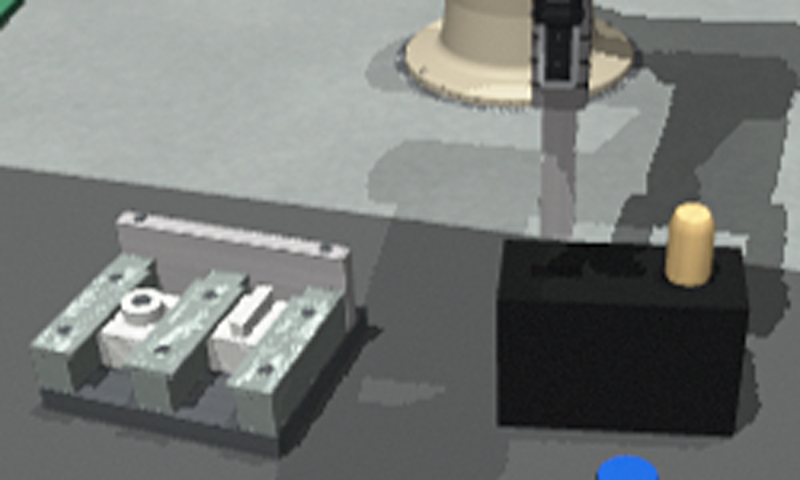

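View pics/wrist7.png

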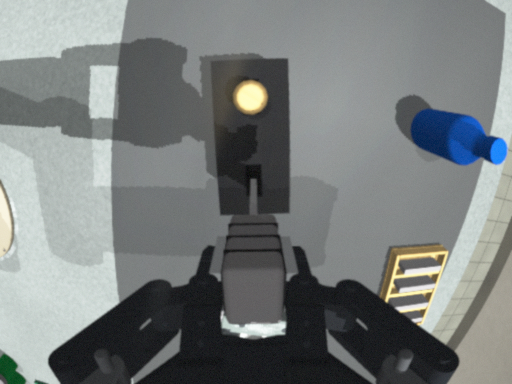

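View pics/top7.png

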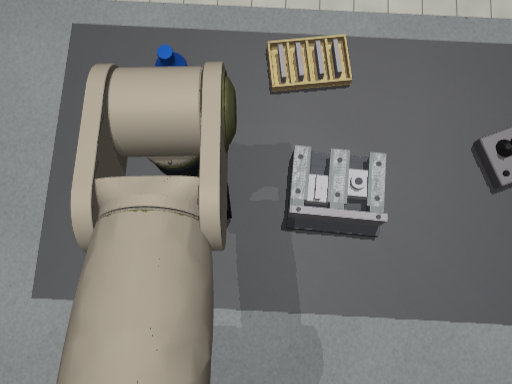

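The top view shows the boss moved up to (358,182) and the rib unchanged. The wrist view shows the blade at column 254, in line with the slot (245–262). I'll measure the part, then lower the bar with a guard.

```bash
python3 - <<'E'
from h import *
f=pickle.load(open("top7.pkl","rb")); f0=pickle.load(open("top0.pkl","rb"))
for n,ff in (("before",f0),("after",f)):
    im=ff["frame"][:,:,::-1]
    cv2.imwrite(f"pics/t_{n}.png",cv2.resize(im[140:240,280:395],None,fx=5,fy=5,interpolation=cv2.INTER_CUBIC))
w=pickle.load(open("wrist7.pkl","rb"))["frame"][:,:,::-1]
cv2.imwrite("pics/w7z.png",cv2.resize(w[150:225,205:305],None,fx=6,fy=6,interpolation=cv2.INTER_CUBIC))
E
python3 -c "
import cv2,numpy as np
a=cv2.imread('pics/t_before.png');b=cv2.imread('pics/t_after.png')
cv2.imwrite('pics/t_ba.png',cv2.resize(np.hstack([a,b]),None,fx=.69,fy=.69))"
```

```text
(no output)
```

View pics/t_ba.png

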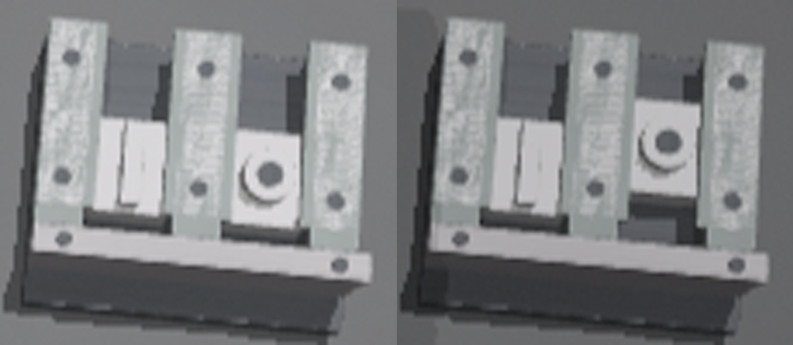

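View pics/w7z.png

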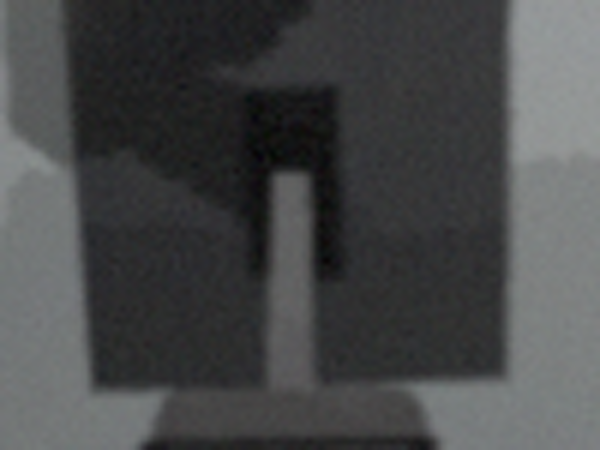

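The part is about 16 mm forward with the rib part unchanged, and the blade is centred over the slot. I'll lower it.

Run:
```python
from h import *
from bench import env,kinematics,monitor,eyes
bar=np.array([.5255,.1551,.010]);by=np.radians(8.7)
r1=env.movel(tool(bar+[0,0,.07],by)[0],velocity=.05,guard=12)
s=monitor.sense(); print(r1,s["position"],s["contact_force"].round(1))
if not r1:
    r2=env.movel(tool(bar+[0,0,.012],by)[0],velocity=.08,guard=12)
    r3=env.movel(tool(bar+[0,0,.0003],by)[0],velocity=.03,guard=12)
    s=monitor.sense(); print(r2,r3,s["clock"],s["position"]-tool(bar,by)[0],s["contact_force"].round(1),s["ft_torque"].round(2))
    if not r2:
        env.release(); env.hold(.2)
        r4=env.movel(tool(bar+[0,0,.15],by)[0],velocity=.12,guard=12); print("up",r4)
        for n in ["scene","wrist"]:
            f=eyes.grab_frame(n); pickle.dump(f,open(f"{n}8.pkl","wb")); im=f["frame"][:,:,::-1]
            if n=="scene": cv2.imwrite("pics/s8z.png",cv2.resize(im[100:250,115:365],None,fx=3.2,fy=3.2,interpolation=cv2.INTER_CUBIC))
            else: cv2.imwrite("pics/w8.png",im)
s=monitor.sense(); print(s["clock"],s["position"],s["contact_force"].round(1),s["finger_gap"])
```

```text
False [0.52567276 0.15511354 0.18664533] [ 0.2  0.  -2.5]
False True 16.85 [-1.03831074e-04 -3.23600435e-06  3.56799540e-04] [ 0.1 -0.6  3.9] [ 0.    0.12 -0.03]
up False
19.1667 [0.52532987 0.15506463 0.26570731] [ 0.2 -0.3 -0.3] 1.0027883120443055
```

View pics/s8z.png

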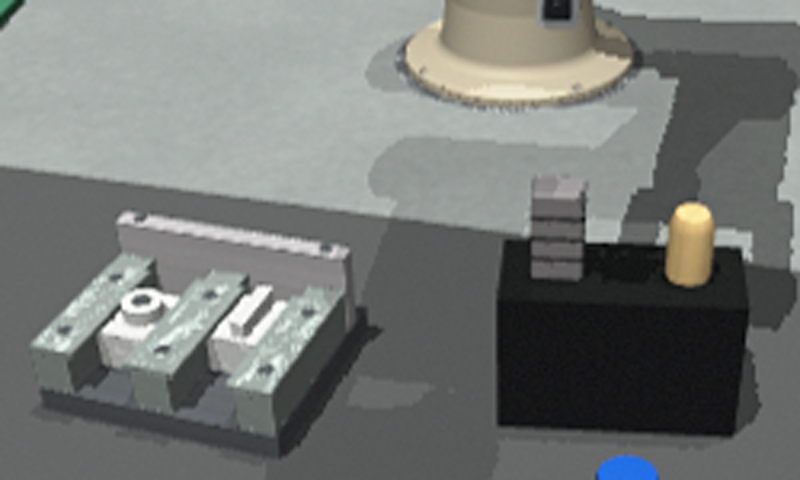

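View pics/w8.png

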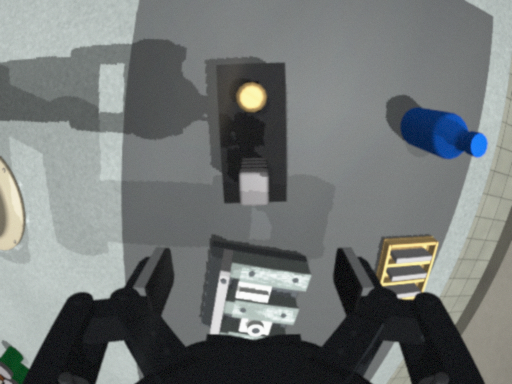

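The bar stands upright at scene zoom (558,228), in the same place as at the start. The round part is flat in its channel and forward of its seat. The rib part is still seated and the gripper is clear. Handing in.

Run:
```python
from bench import job
print(job.hand_in())
```

```text
the job is handed in; nothing more can be done
None
```

The round-boss part is out of its click and the pry bar is back in its own stand slot. I handed the job in at about 19 s on the robot clock, well under the 45 s limit; the hand-in reports no verdict.

**What I did:** I located the bar and the fixture from camera rays and gripped the bar across its 26 mm handle sides. The blade went into the slot behind the round part without any contact. A light guarded touch then found the backstop where I had computed it. I tilted the bar to 28° in steps over the backstop edge, brought it upright again, and returned it to the stand.

**Last checks:**
- **Round part:** it stands flat in its channel, about 16 mm forward of its seat. The top camera gave about 15–16 mm and the scene camera about 17 mm.
- **Ribbed part:** it shows no movement in the before and after top views.
- **Pry bar:** it stands upright where it started. The last, slow lowering stopped on its force guard as the shoulder met the stand, within 0.4 mm of the height where I had picked it up.
- **Gripper:** it is open and clear of everything, with about 0 N on the tool.
- **Disagreement:** the cameras differed by about 1.5–2 mm on the fixture's x position. I used the mean, and the guarded touch on the backstop confirmed it.

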